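Put away the slat tray and shut the cabinet

TASK

Slide the red tray of slats along the table, without lifting it, fully into the little cabinet, then push the cabinet door shut, without slamming it, until the catch clicks and holds it flush. Leave the other things on the table where they stand.

Things in the scene. Friction and masses are not known exactly. Their poses are not given: they have to be found in the camera images.
- cabinet: Low wooden cabinet with brass corners, fixed to the table. Outside 200 mm wide (y), 165 deep (x), 96 tall; walls and roof 12. Origin: on the table, middle of the front opening, in the plane of the front edges. x points into the bay (away from the robot, yaw within 0.22 rad), y left, z up. Opening: y -88 to +88 mm, 84 high. No floor: the tray slides in on the table.
- bay (a point): Middle of the bay's floor, on the table surface, 76 mm behind the middle of the opening; axes as the cabinet's. The bay is 153 mm deep inside.
- door_hinge (a point): Point on the vertical hinge line of the cabinet's door: in the cabinet frame (0, +100, 48) mm, the left front edge. At door angle q the inner face runs from the hinge line 200 mm along (-sin q, -cos q) in the cabinet frame; the outer face lies 14 mm outside it (shut: at cabinet x = -14 mm).
- door (a joint): Angle (rad) of the door: wooden with a red panel and flush brass pull plate, nothing standing out of its outer face. 0 is fully shut; grows as it opens towards the robot, to 2.2. 200 mm wide, 14 thick, from 3 to 93 mm above the table, 0.4 kg; a light hinge, stays where it is left.
- door_edge (a point): Top corner of the door's outer face at its free edge (200 mm from the hinge line, 93 mm above the table). Moves with the door.
- strike (a point): Middle of the small steel strike bar on the door's inner face, 170 mm from the hinge line, 20 mm inward of that face, 72 mm above the table (bar and tab span 67 to 77 mm in height, reach 25 mm inward). Moves with the door. When the door shuts it passes under the roller.
- roller (a point): Sprung roller catch under the cabinet's roof near its right side. The strike bar meets it with the door ajar at about 0.1 rad; pushing the free edge with about 3 to 10 N takes the bar past it (at about 0.04 rad), then the catch pulls the door to 0 and holds it. Let go earlier, the door stays ajar.
- tray: Red open wooden tray filled with upright pale slats that stay in it. 115 mm deep (its x), 135 wide (its y), 58 tall, walls 6, 0.35 to 0.7 kg. Loose, slides on the table. Origin: centre of its underside. Its x points as the cabinet's within 0.22 rad. It fits the bay with 20 mm to spare on each side and 38 mm in depth; it starts in front of the cabinet and off to the right of the opening.
- teacup: blue ceramic cup, 72 mm across, 70 mm tall, left of the cabinet; bystander
- glue: white bottle with orange cap, 48 mm across, 110 mm tall, right of the cabinet; bystander
- spool: wooden spool, 56 mm across, 55 mm tall, on the left, beyond the cup; bystander
- mallet: hammer lying on the table near the robot's right; origin under its middle; bystander
- awl: screwdriver-like awl with red handle lying on the table close to the robot; bystander
- partsbox: closed white plastic box 100 x 140 x 55 mm, right of the cabinet; bystander
- lacquer: amber jar with black lid, 60 mm across, 65 mm tall, near the robot's right; bystander

How it is judged:
By the outcome, as a careful person would: the job done as asked, in the order asked, and still so for the second after the job is handed in, with the robot touching nothing.
It also fails if it takes over 72 s, if anything falls off the work surface, if the arm or the gripper's body presses on something with over 40 N, if the wrist force passes 120 N, or if a joint passes its speed limit or range.

ROBOT

A 7-joint arm with a two-finger parallel gripper is mounted at the origin on the work surface. World frame = base frame: x ahead of the robot, y to its left, z up, the work surface at z = 0. Lengths are in m, angles in rad, forces in N, time in s.
With the tool pointing down it reaches from about 0.35 to 0.9 m from the base axis. Payload 7.2 kg.
Tool frame: the origin (TCP) lies at the centre of the arm's flange, where the gripper is bolted on; the fingertips stand 173 mm ahead of it and the grasp point (between the pads) lies 155 mm ahead of it; z points along the fingers, y is the line along which they close (so a half turn about z gives the same grasp; the last joint's range is limited). The gripper opens to 85 mm and grips with 20 to 120 N. Pads are 22 mm wide; open, the fingers measure 114 mm over their backs; the gripper's body (76 mm by 85 mm) begins 54 mm behind the grasp point. The pads swing forward as they close: fully open they stand 13 mm farther back than shut.
Start: joints at [1.099, 0.411, -0.013, 1.596, 0.006, 1.134, -0.082], TCP at [0.246, -0.575, 0.405] pointing down, gripper open.
Joint ranges: [-2.95, 2.95], [-0.29, 1.99], [-1.47, 1.44], [0.14, 2.54], [-1.03, 4.17], [0.13, 1.85], [-2.86, 2.86]. Speed limits (rad/s): [2.39, 2.39, 3.01, 3.01, 3.14, 3.14, 3.14].

INTERFACE

Orientations are given as a rotation vector (axis times angle).
In Python, from cell import r gives the robot as it stands.
- The arm moves only by the tool nudge_tcp, called after ">>>" in YAML: its name, and indented under it one key for each argument. Schema: {"type":"object","properties":{"segments":{"type":"array","items":{"type":"array","items":{"type":"number"},"minItems":5,"maxItems":5},"minItems":1,"maxItems":5},"only":{"type":"string"},"quiet":{"type":"boolean"},"lines":{"type":"string"}},"required":["segments"],"additionalProperties":false}. segments is a list of rows, 1 to 5 of them, each of 5 numbers: the finger opening in m, then dx, dy, dz in cm, then a turn about the tool's z in units of 0.25 rad; each row is the pose to reach, as a shift and turn from the pose commanded when the call began, along the tool's axes at that moment; what a row does not reach only later rows make up. A row lasts 1/12 s, in which the tool goes at most 0.0417 m and 0.125 rad, less where a joint would pass 70% of its speed; a pose out of reach is approached as far as the arm can. The fingers move at their own pace and stop on an object; the grip force is fixed at half the most. Time passes only in rows, so rows that do not move let the fingers close. The tool returns the time, the measured TCP pose, the force, the opening and the grip force at its end. only (a regular expression) keeps the lines of the reply that match it, lines (a string "A,B") keeps lines A to B, and quiet returns only ok. Input that does not fit is refused with a message, and nothing moves.
- r.read_state(): the state, without advancing time (a new reading comes with each control period).
- r.capture(name): name is "side" or "top" or "wrist"; returns a dict with "image" (480x640x3 uint8, blue, green, red), "intrinsics" (3x3 intrinsics, pixels), "position" and "attitude" of the camera in the world. Camera axes: x right, y up, looking along -z (the intrinsics and any distortion apply to the point x, -y, -z); pixel columns grow to the right and rows downward; lengths in m; the calibration is good to about 2 mm. A picture is of the moment at which its call begins. There is no depth.
- r.sign_off(): hands the job in; it is judged then, once.
The state is a dict: "clock": time; "qpos": joint angles; "joint_vel": joint speeds; "tau": joint torques, N m; "ee_pos": TCP position; "orientation": TCP orientation; "ft_force": force on the tool from outside, world axes, zero at the start; "moment": the same for the moment, N m; "grip_width": finger opening in m; "grasp_force": force on a finger pad.
Only numpy, scipy, OpenCV 4.12 (cv2) and the standard library are available. Lean on these libraries where they do the work, as an engineer would, in place of code of your own. Each camera call takes 0.05 s, during which the arm holds its last target. There are 200 camera calls.

## Working session

There is one attempt and no reset: what is moved stays moved. The work goes in short steps, Python scripts to look and compute and a tool call to move; the robot and the scene stay as the last step left them, time stands still between calls to the robot, and variables do not carry over. Pictures are saved under pics/ and viewed, at most 10 in all, crops included, and the job is handed in when it is done.

```bash
ls; mkdir -p pics; python3 - <<'E'
from cell import r
import cv2
s=r.read_state(); print({k:s[k] for k in("clock","ee_pos","orientation","ft_force","grip_width")})
for n in("top","side"):
    c=r.capture(n); cv2.imwrite(f"pics/{n}0.png",c["image"]); print(n,c["intrinsics"],c["position"],c["attitude"],[k for k in c])
E
```

```text
cell.py
pics
{'clock': 0.0, 'ee_pos': array([ 0.24546654, -0.57453438,  0.40384017]), 'orientation': array([-3.07620368e+00, -6.29808092e-01,  7.29274272e-04]), 'ft_force': array([0.15843611, 0.6266388 , 0.15831507]), 'grip_width': 0.08543651603984925}
top [[602.28806944   0.         318.86593038]
 [  0.         602.28806944 246.90924108]
 [  0.           0.           1.        ]] [ 0.34002973 -0.01943225  1.37692424] [ 0.14513017 -0.13363926 -1.57119592] ['image', 'intrinsics', 'position', 'attitude']
side [[545.55699194   0.         316.53369024]
 [  0.         545.55699194 231.522378  ]
 [  0.           0.           1.        ]] [0.19574014 1.14232241 0.93366511] [ 0.20125454 -1.34454306 -2.54604345] ['image', 'intrinsics', 'position', 'attitude']
```

View pics/top0.png

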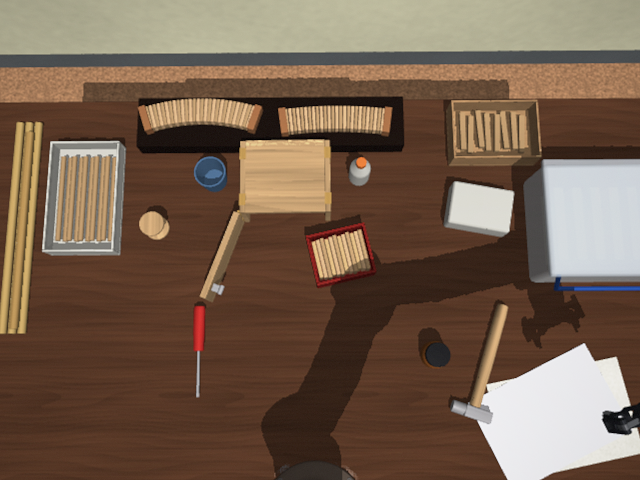

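View pics/side0.png

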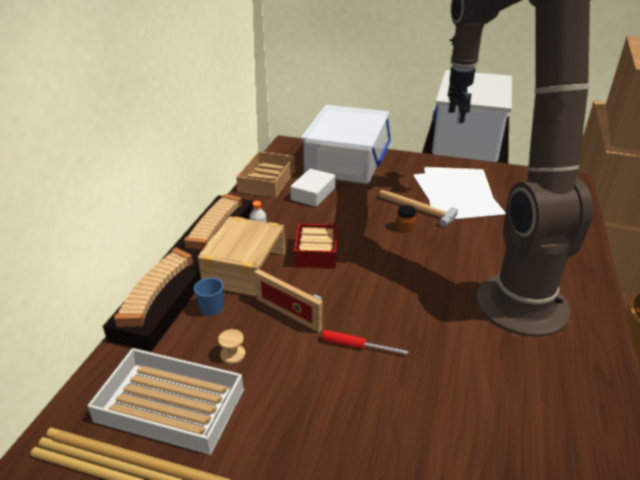

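Top view: the cabinet roof is at about (240–330, 140–215), with the open door running from (240,212) to (207,298). The tray is at about (340,255), the glue at (360,172) and the cup at (210,173). I'll enlarge that area.

```bash
python3 - <<'E'
import cv2
i=cv2.imread("pics/top0.png")[130:310,190:400]
cv2.imwrite("pics/crop0.png",cv2.resize(i,None,fx=3.3,fy=3.3,interpolation=cv2.INTER_CUBIC))
E
```

```text
(no output)
```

View pics/crop0.png

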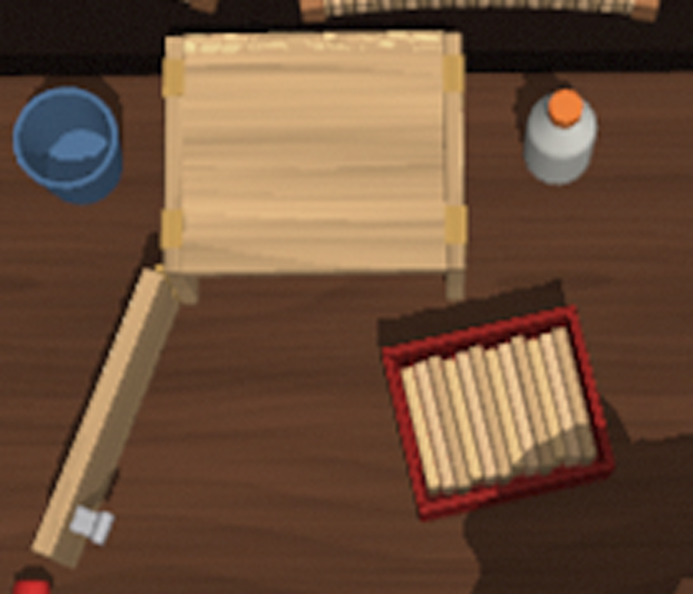

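```bash
cat >h.py <<'E'
import numpy as np
from scipy.spatial.transform import Rotation as R
def ray(c,u,v,z):
    K=c["intrinsics"];d=np.linalg.inv(K)@[u,v,1];d=R.from_rotvec(c["attitude"]).apply([d[0],-d[1],-d[2]])
    p=np.array(c["position"]);return p+d*(z-p[2])/d[2]
def crop(c,pts,z):return np.array([ray(c,u/3.3+190,v/3.3+130,z)[:2] for u,v in pts])
def fit(P,M): # model->world
    a=M-M.mean(0);b=P-P.mean(0);th=np.arctan2((a[:,0]*b[:,1]-a[:,1]*b[:,0]).sum(),(a*b).sum())
    c,s=np.cos(th),np.sin(th);Rm=np.array([[c,-s],[s,c]]);t=P.mean(0)-Rm@M.mean(0)
    return th,t,np.linalg.norm(M@Rm.T+t-P,axis=1)
E
python3 - <<'E'
from cell import r
from h import *
c=r.capture("top")
cab=crop(c,[(165,33),(462,31),(466,271),(161,273)],.096)
print("cab",fit(cab,np.array([[.165,.1],[.165,-.1],[0,-.1],[0,.1]])))
tr=crop(c,[(384,350),(575,308),(613,465),(420,518)],.058)
print("tray",fit(tr,np.array([[.0575,.0675],[.0575,-.0675],[-.0575,-.0675],[-.0575,.0675]])))
d=crop(c,[(146,268),(33,548)],.093);print("door outer",d,np.linalg.norm(d[0]-d[1]))
cup=[ray(c,210,171,.07),ray(c,360,163,.11)];print(cup)
print("awl",ray(c,200,306,.015),ray(c,198,396,.01))
E
```

```text
cab (np.float64(0.002500688334627876), array([0.64748462, 0.06343369]), array([0.00136041, 0.00065507, 0.00161881, 0.00097351]))
tray (np.float64(0.22745356864769775), array([ 0.55996924, -0.05914337]), array([0.00210574, 0.00164432, 0.00359933, 0.00168163]))
door outer [[0.65075215 0.17460777]
 [0.46491079 0.24405936]] 0.19839489915661407
[array([0.74993619, 0.23482505, 0.07      ]), array([ 0.7534259 , -0.10152981,  0.11      ])]
awl [0.44999084 0.25937716 0.015     ] [0.25170247 0.25874092 0.01      ]
```

Measured poses (x, y in m):

| Item | Position | Angle |
|---|---|---|
| Cabinet | (0.647, 0.063) | yaw ≈ 0 |
| Tray | (0.560, -0.059) | yaw 0.227 |
| Door | hinged at the left front edge | q ≈ 1.93 |

The plan has three steps:
1. Push the tray left, with both open fingers against its right side. This also squares it up.
2. Push it in from behind.
3. Push the door shut.

Careful with the scale: shifts go in cm and turns go in units of 0.25 rad. That gives: 0.175 m is 17.5, 0.14 m is 14, -0.6 rad is -2.4.

```bash
cat >d.py <<'E'
import sys,numpy as np
from cell import r
from scipy.spatial.transform import Rotation as R
s=r.read_state();x,y,z,a=map(float,sys.argv[1:5])  # a: wanted world angle of tool y
Rm=R.from_rotvec(s["orientation"]);M=Rm.as_matrix();d=M.T@(np.array([x,y,z])-s["ee_pos"])
ya=np.arctan2(M[1,1],M[0,1]);t=-((a-ya+np.pi)%(2*np.pi)-np.pi)
print("t",round(s["clock"],2),"ee",s["ee_pos"].round(4),"ya",round(ya,3),"delta",d.round(4),"turn",round(t,3),"F",s["ft_force"].round(1),"j7",round(s["qpos"][6],2),"w",round(s["grip_width"],4))
E
python3 d.py .56 -.19 .30 0
```

```text
t 0.15 ee [ 0.2455 -0.5746  0.404 ] ya -1.167 delta [ 0.4403 -0.2299  0.1043] turn -1.167 F [-0.1 -0.2 -0.5] j7 -0.08 w 0.0855
```

>>> nudge_tcp:
  segments:
    - [0.06,3.5,-1.9,0,-0.48]
    - [0.06,7,-3.8,0,-0.96]
    - [0.06,10.5,-5.7,0,-1.44]
    - [0.06,14,-7.6,1,-1.92]
    - [0.06,17.5,-9.3,2,-2.4]

```text
clock: 0.57
ee_pos: [0.3707, -0.4187, 0.385]
orientation: [2.749, 1.519, 0.0]
ft_force: [1.1, -0.9, -0.7]
grip_width: 0.0599
grasp_force: 0.0
```

```bash
python3 d.py .56 -.19 .30 0
```

```text
t 0.57 ee [ 0.3707 -0.4187  0.385 ] ya -0.561 delta [0.2944 0.0384 0.0849] turn -0.561 F [ 1.1 -0.9 -0.7] j7 0.13 w 0.0599
```

>>> nudge_tcp:
  segments:
    - [0.06,3.5,0.5,1,-0.48]
    - [0.06,7,1,2,-0.96]
    - [0.06,10.5,1.5,3,-1.44]
    - [0.06,14,2,4,-1.92]
    - [0.06,17.5,2.5,5,-2.244]

```text
clock: 0.98
ee_pos: [0.4857, -0.2849, 0.3342]
orientation: [-2.221, -2.222, 0.0]
ft_force: [0.6, -0.7, 0.3]
grip_width: 0.0598
grasp_force: 0.0
```

```bash
python3 d.py .56 -.19 .19 0
```

```text
t 0.98 ee [ 0.4857 -0.2849  0.3342] ya 0.0 delta [0.0949 0.0743 0.1442] turn 0.0 F [ 0.6 -0.7  0.3] j7 0.29 w 0.0598
```

>>> nudge_tcp:
  segments:
    - [0.06,2.5,2,2,0]
    - [0.06,5,4,4,0]
    - [0.06,7.5,6,6,0]
    - [0.06,9.5,7.4,9,0]
    - [0.06,9.5,7.4,11.5,0]

```text
clock: 1.4
ee_pos: [0.5625, -0.1856, 0.2185]
orientation: [-2.22, -2.222, -0.007]
ft_force: [-0.9, 0.8, -0.5]
grip_width: 0.0601
grasp_force: 0.0
```

>>> nudge_tcp:
  segments:
    - [0.06,0,0,1.4,0]
    - [0.06,0,0,2.9,0]
    - [0.06,0,0,2.9,0]

```text
clock: 1.65
ee_pos: [0.5583, -0.1912, 0.1874]
orientation: [-2.224, -2.212, 0.004]
ft_force: [-1.5, 0.2, 0.2]
grip_width: 0.0603
grasp_force: 0.0
```

```bash
python3 d.py .56 -.19 .19 0
```

```text
t 1.65 ee [ 0.5583 -0.1912  0.1874] ya -0.005 delta [ 0.0012  0.0016 -0.0026] turn -0.005 F [-1.5  0.2  0.2] j7 -0.01 w 0.0603
```

>>> nudge_tcp:
  segments:
    - [0.06,1,0,0,0]
    - [0.06,2,0,0,0]
    - [0.06,3,0,0,0]
    - [0.06,4,0,0,0]
    - [0.06,5,0,0,0]

```text
clock: 2.07
ee_pos: [0.56, -0.1408, 0.1917]
orientation: [2.226, 2.214, -0.0]
ft_force: [-1.3, -3.8, 2.3]
grip_width: 0.0597
grasp_force: 1.5
```

```bash
python3 - <<'E'
from cell import r
import cv2
i=r.capture("top")["image"][130:310,190:400]
cv2.imwrite("pics/c1.png",cv2.resize(i,None,fx=3.3,fy=3.3,interpolation=cv2.INTER_CUBIC))
E
```

```text
(no output)
```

View pics/c1.png

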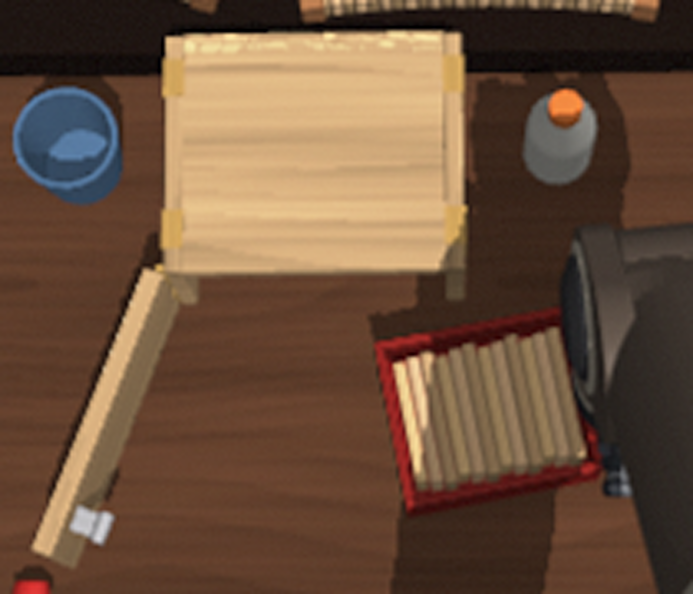

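The fingers touch the tray's near-right corner (about (600,470) in the crop), and it is already turning square. I'll keep pushing left.

>>> nudge_tcp:
  segments:
    - [0.06,1,0,0,0]
    - [0.06,2,0,0,0]
    - [0.06,3,0,0,0]
    - [0.06,4,0,0,0]
    - [0.06,5,0,0,0]
  only: "pos|force"

```text
ee_pos: [0.5602, -0.0909, 0.1907]
ft_force: [0.4, -2.5, -0.3]
grasp_force: 1.6
```

>>> nudge_tcp:
  segments:
    - [0.06,1,0,0,0]
    - [0.06,2,0,0,0]
    - [0.06,3,0,0,0]
    - [0.06,4,0,0,0]
    - [0.06,5,0,0,0]
  only: "pos|force"

```text
ee_pos: [0.5606, -0.0407, 0.1907]
ft_force: [-0.5, -3.5, 1.2]
grasp_force: 1.8
```

```bash
python3 d.py .56 -.0155 .19 0
python3 - <<'E'
from cell import r
import cv2
i=r.capture("top")["image"][130:310,190:400]
cv2.imwrite("pics/c2.png",cv2.resize(i,None,fx=3.3,fy=3.3,interpolation=cv2.INTER_CUBIC))
E
```

```text
t 2.95 ee [ 0.5606 -0.0407  0.1907] ya -0.006 delta [ 0.0252 -0.0007  0.0007] turn -0.006 F [-0.5 -3.5  1.2] j7 -0.28 w 0.0599
```

View pics/c2.png

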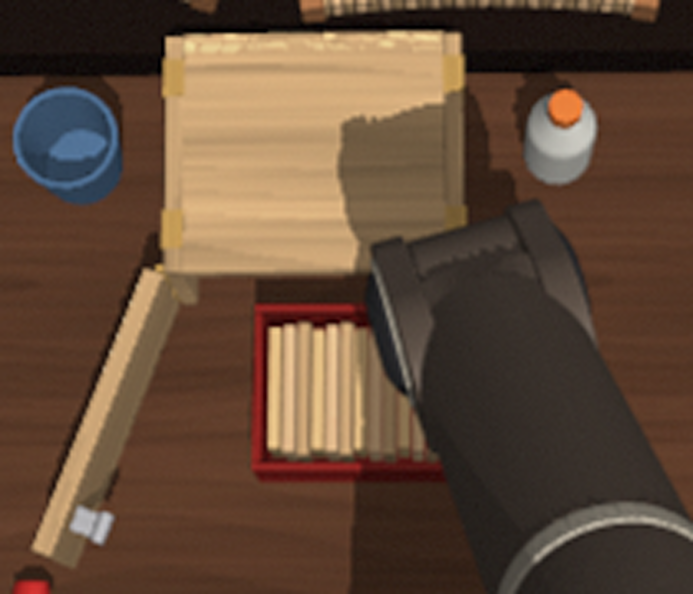

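The tray is now square, with left corners at crop (255,305) and (253,477). I'll measure what is left to push.

```bash
python3 - <<'E'
from cell import r
from h import *
c=r.capture("top"); p=crop(c,[(255,305),(253,477)],.058); print(p, p.mean(0)-[0,.0675])
E
```

```text
[[0.63294696 0.10520598]
 [0.51516017 0.10526192]] [0.57405356 0.03773395]
```

>>> nudge_tcp:
  segments:
    - [0.06,0.8,0,0,0]
    - [0.06,1.6,0,0,0]
    - [0.06,2.1,0,0,0]
    - [0.06,2.55,0,0,0]
    - [0.06,2.55,0,0,0]
  only: "pos|force"

```text
ee_pos: [0.5606, -0.0148, 0.1906]
ft_force: [0.0, 0.0, 0.4]
grasp_force: 0.0
```

>>> nudge_tcp:
  segments:
    - [0.06,-1.5,0,0,0]
    - [0.06,-3.5,0,-1,0]
    - [0.06,-3.5,0,-4.5,0]
    - [0.06,-3.5,-2,-8,-0.48]
    - [0.06,-3.5,-5,-10,-0.96]
  only: "pos|force"

```text
ee_pos: [0.5124, -0.0504, 0.2936]
ft_force: [0.7, 0.6, 1.0]
grasp_force: 0.0
```

```bash
python3 d.py .46 .063 .29 1.571
```

```text
t 3.88 ee [ 0.5124 -0.0504  0.2936] ya 0.239 delta [ 0.1226 -0.0241  0.0034] turn -1.332 F [0.7 0.6 1. ] j7 0.03 w 0.0598
```

>>> nudge_tcp:
  segments:
    - [0.06,2.4,-0.5,0,-0.48]
    - [0.06,4.8,-1,0,-0.96]
    - [0.06,7.2,-1.5,0,-1.44]
    - [0.06,9.6,-2,0,-1.92]
    - [0.06,12.26,-2.41,0,-2.4]
  only: "pos|force"

```text
ee_pos: [0.4578, 0.0636, 0.2909]
ft_force: [-0.1, 0.6, 0.2]
grasp_force: 0.0
```

>>> nudge_tcp:
  segments:
    - [0.06,0,0,0,-0.48]
    - [0.06,0,0,0,-0.96]
    - [0.06,0,0,0,-1.44]
    - [0.06,0,0,0,-1.92]
    - [0.06,0,0,0,-2.4]
  only: "pos|force"

```text
ee_pos: [0.4584, 0.0632, 0.2908]
ft_force: [-0.4, -0.4, -0.4]
grasp_force: 0.0
```

```bash
python3 d.py .46 .063 .205 1.5733
python3 - <<'E'
from cell import r
import cv2
i=r.capture("top")["image"][130:310,190:400]
cv2.imwrite("pics/c3.png",cv2.resize(i,None,fx=3.3,fy=3.3,interpolation=cv2.INTER_CUBIC))
E
```

```text
t 4.72 ee [0.4584 0.0632 0.2908] ya 1.441 delta [-0.0016 -0.0001  0.0858] turn -0.133 F [-0.4 -0.4 -0.4] j7 0.85 w 0.0599
```

View pics/c3.png

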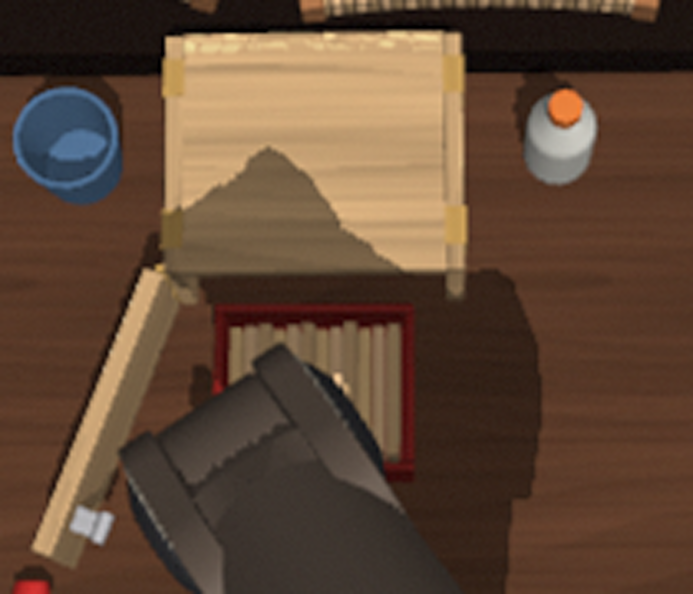

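The tray is square in front of the opening: corners (216,307), (412,305) and (412,478). I'll check its centre while lowering behind it.

```bash
python3 - <<'E'
from cell import r
from h import *
c=r.capture("top"); print(fit(crop(c,[(216,307),(412,305),(412,478)],.058),np.array([[.0575,.0675],[.0575,-.0675],[-.0575,-.0675]])))
E
```

```text
(np.float64(-0.009257241749350649), array([0.57369393, 0.06570243]), array([0.00096004, 0.00193338, 0.00164857]))
```

>>> nudge_tcp:
  segments:
    - [0.06,0,0,2,-0.48]
    - [0.06,0,0,4,-0.532]
    - [0.06,0,0,6,-0.532]
    - [0.06,0,0,8.5,-0.532]
    - [0.06,0,0,8.5,-0.532]
  only: "pos|force"

```text
ee_pos: [0.4571, 0.0624, 0.2025]
ft_force: [-1.5, -0.2, -0.1]
grasp_force: 0.0
```

```bash
python3 d.py .50 .063 .205 1.5733
```

```text
t 5.23 ee [0.4571 0.0624 0.2025] ya 1.563 delta [-0.0429  0.0009 -0.0027] turn -0.01 F [-1.5 -0.2 -0.1] j7 0.8 w 0.0601
```

>>> nudge_tcp:
  segments:
    - [0.06,-1.2,0,-0.4,-0.04]
    - [0.06,-2.4,0,-0.4,-0.04]
    - [0.06,-3.6,0,-0.4,-0.04]
    - [0.06,-4.6,0,-0.4,-0.04]
    - [0.06,-5.6,0,-0.4,-0.04]
  only: "pos|force"

```text
ee_pos: [0.5148, 0.0627, 0.2104]
ft_force: [-4.8, -0.2, 2.7]
grasp_force: 2.3
```

>>> nudge_tcp:
  segments:
    - [0.06,-1,0,0,0]
    - [0.06,-2,0,0,0]
    - [0.06,-3,0,0,0]
    - [0.06,-4,0,0,0]
    - [0.06,-5,0,0,0]
  only: "pos|force"

```text
ee_pos: [0.5654, 0.0629, 0.2097]
ft_force: [-3.7, -0.3, 2.7]
grasp_force: 2.3
```

```bash
python3 d.py .626 .063 .205 1.5733
python3 - <<'E'
from cell import r
import cv2
c=r.capture("side")["image"][190:350,180:380]
cv2.imwrite("pics/c4.png",cv2.resize(c,None,fx=3.5,fy=3.5,interpolation=cv2.INTER_CUBIC))
E
```

```text
t 6.07 ee [0.5654 0.0629 0.2097] ya 1.577 delta [-0.0606 -0.0002  0.0046] turn 0.004 F [-3.7 -0.3  2.7] j7 0.9 w 0.0603
```

View pics/c4.png

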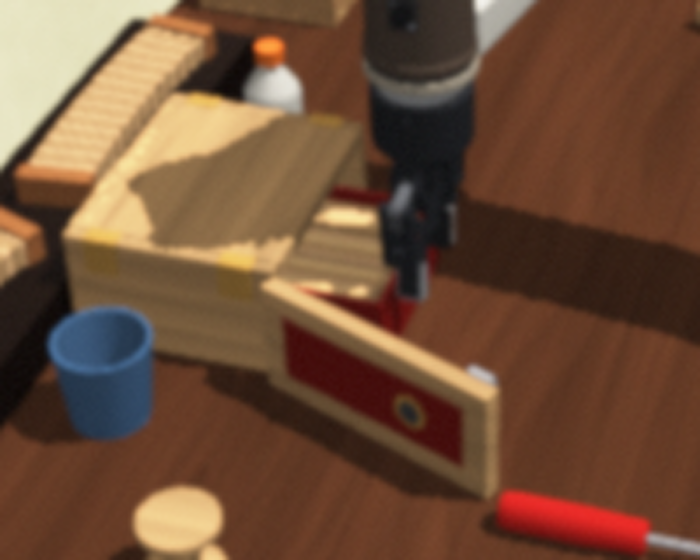

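The fingers are behind the tray, which is entering the opening. The roof blocks vertical fingers, so I'll finish with a brisk push that stops before the roof and lets the tray coast in.

>>> nudge_tcp:
  segments:
    - [0.06,-1,0,0,0]
    - [0.06,-3,0,0,0]
    - [0.06,-6.2,0,0,0]
    - [0.06,-6.2,0,0,0]

```text
clock: 6.45
ee_pos: [0.6312, 0.0625, 0.2099]
orientation: [-0.006, 3.137, 0.002]
ft_force: [0.4, -0.1, 0.3]
grip_width: 0.0593
grasp_force: 0.0
```

>>> nudge_tcp:
  segments:
    - [0.06,3,0,0,0]
    - [0.06,7,0,0,0]
    - [0.06,11,0,0,0]
    - [0.06,14,0,0,0]
  only: "pos"

```text
ee_pos: [0.4841, 0.0623, 0.2093]
```

```bash
python3 - <<'E'
from cell import r
import cv2
c=r.capture("side")["image"][210:330,200:360]
cv2.imwrite("pics/c5.png",cv2.resize(c,None,fx=5,fy=5,interpolation=cv2.INTER_CUBIC))
E
```

```text
(no output)
```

View pics/c5.png

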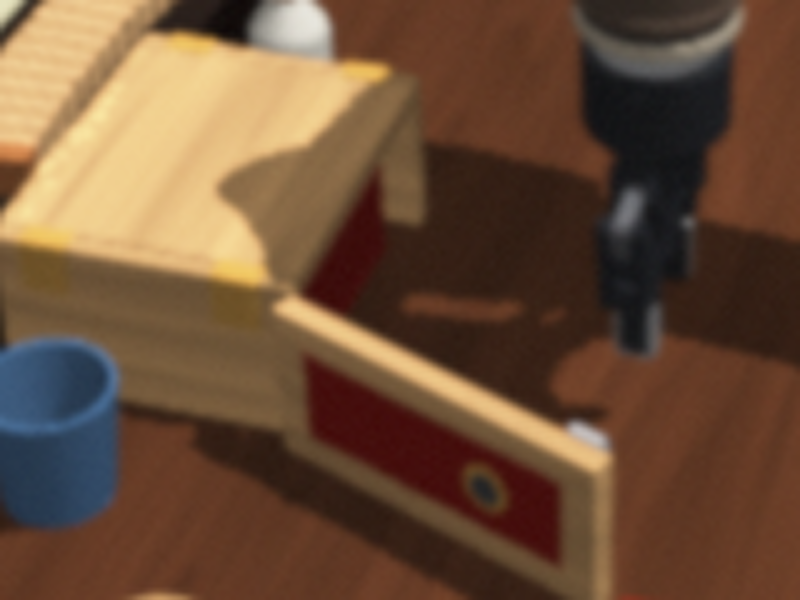

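The tray's rear face sits just inside the opening, with its bottom edge from about crop (384,242) to (345,297). I'll put numbers on that.

```bash
python3 - <<'E'
from cell import r
from h import *
c=r.capture("side")
for n,u,v in[("tray bottom R",384,242),("tray bottom",345,297),("wall R outer front",425,226),("wall R inner front",385,222)]: print(n,ray(c,u/5+200,v/5+210,0).round(4))
E
```

```text
tray bottom R [ 0.6605 -0.007   0.    ]
tray bottom [0.6638 0.0463 0.    ]
wall R outer front [ 0.6432 -0.0279  0.    ]
wall R inner front [ 0.6665 -0.025  -0.    ]
```

The tray's rear face is about 15 mm inside, so it's fully in. Next is the door: close the fingers, raise, and go over to its outer side.

```bash
cat >door.py <<'E'
import sys,numpy as np
from cell import r
from scipy.spatial.transform import Rotation as R
# args: z s off q1 q2 ... -> cumulative rows in current tool axes
s0=r.read_state();z,s,off=map(float,sys.argv[1:4]);M=R.from_rotvec(s0["orientation"]).as_matrix();ya=np.arctan2(M[1,1],M[0,1])
print("t",round(s0["clock"],2),s0["ee_pos"].round(4),"ya",ya.round(3),"F",s0["ft_force"].round(1),"j",s0["qpos"].round(2))
for q in map(float,sys.argv[4:]):
    S,C=np.sin(q),np.cos(q);p=np.array([.6472-s*S-off*C,.1634-s*C+off*S,z])
    print(q,p.round(3),(M.T@(p-s0["ee_pos"])).round(3),round(-((np.pi/2-q-ya+np.pi)%(2*np.pi)-np.pi),3))
E
```

>>> nudge_tcp:
  segments:
    - [0.0,0,0,-3,0.48]
    - [0.0,0,0,-6,0.96]
    - [0.0,0,0,-10,1.44]
    - [0.0,0,0,-10,1.92]
    - [0.0,0,0,-10,2.4]
  only: "pos|width"

```text
ee_pos: [0.4885, 0.0626, 0.3126]
grip_width: 0.0005
```

```bash
python3 door.py .30 .15 .055 1.93
```

```text
t 7.3 [0.4885 0.0626 0.3126] ya 0.97 F [-0.7 -0.9 -0.5] j [ 0.32  0.37 -0.67  1.98  0.3   0.88  0.46]
1.93 [0.526 0.268 0.3  ] [0.085 0.19  0.013] 1.33
```

>>> nudge_tcp:
  segments:
    - [0.0,1.5,3.4,0,0.48]
    - [0.0,3,6.8,0,0.96]
    - [0.0,4.5,10.2,0,1.44]
    - [0.0,6,13.6,0,1.92]
    - [0.0,7.5,16.8,0,2.4]
  only: "pos|width"

```text
ee_pos: [0.5196, 0.2458, 0.3101]
grip_width: -0.0002
```

```bash
python3 door.py .30 .15 .055 1.93
```

```text
t 7.72 [0.5196 0.2458 0.3101] ya 0.371 F [-0.1  0.5  0. ] j [-0.13  0.48 -0.53  1.8   0.3   0.94 -0.41]
1.93 [0.526 0.268 0.3  ] [0.018 0.014 0.01 ] 0.73
```

>>> nudge_tcp:
  segments:
    - [0.0,1,0.7,0,0.48]
    - [0.0,1.8,1.4,0,0.96]
    - [0.0,1.8,1.4,1,1.44]
    - [0.0,1.8,1.4,1,1.92]
    - [0.0,1.8,1.4,1,2.4]
  only: "pos|width"

```text
ee_pos: [0.5255, 0.2661, 0.2993]
grip_width: -0.0
```

>>> nudge_tcp:
  segments:
    - [0.0,0,0,2,0.48]
    - [0.0,0,0,4.5,0.52]
    - [0.0,0,0,7,0.52]
    - [0.0,0,0,8.5,0.52]
    - [0.0,0,0,8.5,0.52]
  only: "pos|width|ft"

```text
ee_pos: [0.5245, 0.2651, 0.2115]
ft_force: [-0.5, -0.4, 0.9]
grip_width: -0.0
```

```bash
python3 door.py .215 .15 .025 2.1 2.03 1.96 1.88 1.8
```

```text
t 8.55 [0.5245 0.2651 0.2115] ya -0.353 F [-0.5 -0.4  0.9] j [-0.31  0.6  -0.32  1.84  0.27  0.75 -1.13]
2.1 [0.53  0.261 0.215] [-0.002  0.007 -0.004] 0.177
2.03 [0.524 0.252 0.215] [-0.012  0.004 -0.003] 0.107
1.96 [0.518 0.243 0.215] [-0.023  0.001 -0.003] 0.037
1.88 [0.512 0.233 0.215] [-0.035 -0.001 -0.003] -0.043
1.8 [0.507 0.222 0.215] [-0.047 -0.002 -0.003] -0.123
```

>>> nudge_tcp:
  segments:
    - [0.0,-0.8,0,-0.3,0]
    - [0.0,-1.7,0,-0.3,0]
    - [0.0,-2.7,0,-0.3,0]
    - [0.0,-3.7,-0.1,-0.3,-0.2]
    - [0.0,-4.7,-0.2,-0.3,-0.492]
  only: "pos|ft"

```text
ee_pos: [0.5068, 0.2209, 0.2192]
ft_force: [0.0, -0.0, -0.1]
```

```bash
python3 door.py .215 .15 .025 1.72 1.64 1.56 1.48 1.4
```

```text
t 8.97 [0.5068 0.2209 0.2192] ya -0.229 F [ 0.  -0.  -0.1] j [-0.22  0.55 -0.36  1.92  0.29  0.72 -0.98]
1.72 [0.503 0.21  0.215] [-0.011 -0.002  0.004] -0.08
1.64 [0.499 0.199 0.215] [-0.023 -0.002  0.004] -0.16
1.56 [0.497 0.187 0.215] [-0.035 -0.002  0.004] -0.24
1.48 [0.496 0.175 0.215] [-0.048 -0.001  0.004] -0.32
1.4 [0.495 0.163 0.215] [-0.06   0.002  0.004] -0.4
```

>>> nudge_tcp:
  segments:
    - [0.0,-1.1,-0.2,0.2,-0.32]
    - [0.0,-2.3,-0.2,0.3,-0.64]
    - [0.0,-3.5,-0.2,0.4,-0.96]
    - [0.0,-4.8,-0.1,0.4,-1.28]
    - [0.0,-6,0.2,0.4,-1.6]
  only: "pos|ft"

```text
ee_pos: [0.4946, 0.1618, 0.215]
ft_force: [-0.6, 0.3, 0.3]
```

```bash
python3 door.py .215 .15 .025 1.32 1.24 1.16 1.08 1.0
python3 - <<'E'
from cell import r
import cv2
i=r.capture("top")["image"][130:310,190:400]
cv2.imwrite("pics/c6.png",cv2.resize(i,None,fx=3.3,fy=3.3,interpolation=cv2.INTER_CUBIC))
E
```

```text
t 9.38 [0.4946 0.1618 0.215 ] ya 0.174 F [-0.6  0.3  0.3] j [-0.05  0.53 -0.47  2.    0.37  0.69 -0.57]
1.32 [0.496 0.15  0.215] [-0.011 -0.001 -0.   ] -0.077
1.24 [0.497 0.138 0.215] [-0.024 -0.001 -0.   ] -0.157
1.16 [0.5   0.126 0.215] [-0.036 -0.001  0.   ] -0.237
1.08 [0.503 0.115 0.215] [-0.048  0.     0.   ] -0.317
1.0 [0.507 0.103 0.215] [-0.06   0.003  0.   ] -0.397
```

View pics/c6.png

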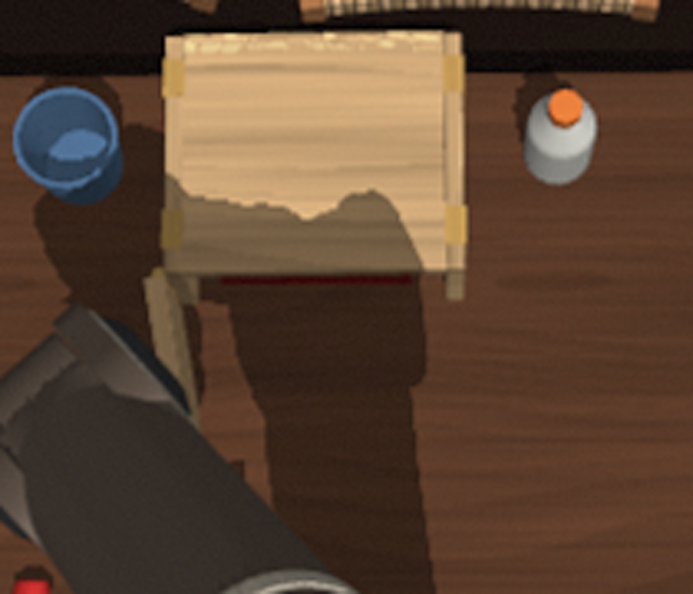

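The door is following: it now runs from (150,280) towards (195,410), q ≈ 1.35. The tray sits behind the front edge and the bystanders haven't moved. I'll continue the arc.

>>> nudge_tcp:
  segments:
    - [0.0,-1.1,-0.1,0,-0.308]
    - [0.0,-2.4,-0.1,0,-0.628]
    - [0.0,-3.6,-0.1,0,-0.948]
    - [0.0,-4.8,0,0,-1.268]
    - [0.0,-6,0.3,0,-1.588]
  only: "pos|ft"

```text
ee_pos: [0.5079, 0.1037, 0.2148]
ft_force: [-1.2, 0.1, -0.1]
```

```bash
python3 door.py .215 .155 .025 0.92 .84 .76 .69 .62
```

```text
t 9.85 [0.5079 0.1037 0.2148] ya 0.569 F [-1.2  0.1 -0.1] j [ 0.14  0.55 -0.56  2.    0.44  0.71 -0.12]
0.92 [0.509 0.089 0.215] [-0.012 -0.007 -0.   ] -0.082
0.84 [0.515 0.079 0.215] [-0.025 -0.007 -0.   ] -0.162
0.76 [0.522 0.068 0.215] [-0.038 -0.007 -0.   ] -0.242
0.69 [0.529 0.06  0.215] [-0.048 -0.006 -0.   ] -0.312
0.62 [0.537 0.052 0.215] [-0.059 -0.004 -0.   ] -0.382
```

>>> nudge_tcp:
  segments:
    - [0.0,-1.1,-0.4,0,-0.32]
    - [0.0,-2.4,-0.4,0,-0.64]
    - [0.0,-3.6,-0.4,0,-0.96]
    - [0.0,-4.6,-0.3,0,-1.24]
    - [0.0,-5.7,0,0,-1.52]
  only: "pos|ft"

```text
ee_pos: [0.5386, 0.0553, 0.2147]
ft_force: [-1.2, 1.1, 0.3]
```

```bash
python3 door.py .215 .16 .025 .56 .5 .44 .38 .32
```

```text
t 10.27 [0.5386 0.0553 0.2147] ya 0.948 F [-1.2  1.1  0.3] j [ 0.3   0.61 -0.65  1.94  0.52  0.77  0.3 ]
0.56 [0.541 0.041 0.215] [-0.01 -0.01 -0.  ] -0.063
0.5 [0.549 0.035 0.215] [-0.02  -0.011 -0.   ] -0.123
0.44 [0.556 0.029 0.215] [-0.03  -0.011 -0.   ] -0.183
0.38 [0.565 0.024 0.215] [-0.039 -0.01  -0.   ] -0.243
0.32 [0.573 0.019 0.215] [-0.049 -0.009 -0.   ] -0.303
```

>>> nudge_tcp:
  segments:
    - [0.0,-1,-0.4,0,-0.252]
    - [0.0,-2,-0.8,0,-0.492]
    - [0.0,-3,-0.9,0,-0.732]
    - [0.0,-3.9,-0.9,0,-0.972]
    - [0.0,-4.9,-0.9,0,-1.212]
  only: "pos|ft"

```text
ee_pos: [0.5733, 0.0196, 0.2147]
ft_force: [-0.2, 0.3, -0.5]
```

```bash
python3 door.py .215 .165 .025 .28 .24 .2 .17 .14
```

```text
t 10.68 [0.5733 0.0196 0.2147] ya 1.25 F [-0.2  0.3 -0.5] j [ 0.4   0.67 -0.71  1.85  0.58  0.84  0.64]
0.28 [0.578 0.012 0.215] [-0.007 -0.006 -0.   ] -0.041
0.24 [0.584 0.009 0.215] [-0.013 -0.007 -0.   ] -0.081
0.2 [0.59  0.007 0.215] [-0.02  -0.007 -0.   ] -0.121
0.17 [0.595 0.005 0.215] [-0.025 -0.007 -0.   ] -0.151
0.14 [0.599 0.004 0.215] [-0.03  -0.007 -0.   ] -0.181
```

>>> nudge_tcp:
  segments:
    - [0.0,-0.7,-0.3,0,-0.164]
    - [0.0,-1.3,-0.6,0,-0.324]
    - [0.0,-2,-0.7,0,-0.484]
    - [0.0,-2.5,-0.7,0,-0.604]
    - [0.0,-3,-0.7,0,-0.724]
  only: "pos|ft"

```text
ee_pos: [0.5996, 0.0034, 0.2146]
ft_force: [-0.6, 0.5, 0.5]
```

```bash
python3 door.py .215 .165 .025 .12 .1 .085 .07 .06
```

```text
t 11.1 [0.5996 0.0034 0.2146] ya 1.429 F [-0.6  0.5  0.5] j [ 0.43  0.72 -0.74  1.79  0.61  0.88  0.84]
0.12 [0.603 0.003 0.215] [-0.003 -0.    -0.   ] -0.021
0.1 [0.606 0.002 0.215] [-0.006 -0.001 -0.   ] -0.041
0.085 [0.608 0.001 0.215] [-0.009 -0.001 -0.   ] -0.056
0.07 [0.611 0.001 0.215] [-0.011 -0.001 -0.   ] -0.071
0.06 [0.612 0.    0.215] [-0.013 -0.001 -0.   ] -0.081
```

>>> nudge_tcp:
  segments:
    - [0.0,-0.3,0,0,-0.084]
    - [0.0,-0.6,-0.1,0,-0.164]
    - [0.0,-0.8,-0.1,0,-0.224]
    - [0.0,-1,-0.1,0,-0.28]
    - [0.0,-1.2,-0.1,0,-0.324]
  only: "pos|ft"

```text
ee_pos: [0.61, 0.0014, 0.2136]
ft_force: [-5.4, -1.2, 1.5]
```

```bash
python3 door.py .215 .165 .025 .05 .04 .03 .02 .0
```

```text
t 11.52 [0.61   0.0014 0.2136] ya 1.512 F [-5.4 -1.2  1.5] j [ 0.44  0.74 -0.76  1.76  0.63  0.91  0.92]
0.05 [ 0.614 -0.     0.215] [-0.004 -0.001 -0.001] -0.009
0.04 [ 0.616 -0.     0.215] [-0.006 -0.002 -0.001] -0.019
0.03 [ 0.617 -0.001  0.215] [-0.007 -0.002 -0.001] -0.029
0.02 [ 0.619 -0.001  0.215] [-0.009 -0.002 -0.001] -0.039
0.0 [ 0.622 -0.002  0.215] [-0.012 -0.002 -0.001] -0.059
```

>>> nudge_tcp:
  segments:
    - [0.0,-0.15,0,0,-0.04]
    - [0.0,-0.3,0,0,-0.08]
    - [0.0,-0.45,0,0,-0.12]
  only: "pos|ft"

```text
ee_pos: [0.6148, 0.0011, 0.2135]
ft_force: [-3.0, -0.6, 0.0]
```

```bash
python3 door.py .215 .165 .025 .04 .03 .02 .01 .0
```

```text
t 11.77 [0.6148 0.0011 0.2135] ya 1.542 F [-3.  -0.6  0. ] j [ 0.44  0.75 -0.76  1.75  0.63  0.92  0.95]
0.04 [ 0.616 -0.     0.215] [-0.001 -0.002 -0.001] 0.011
0.03 [ 0.617 -0.001  0.215] [-0.002 -0.002 -0.002] 0.001
0.02 [ 0.619 -0.001  0.215] [-0.004 -0.002 -0.002] -0.009
0.01 [ 0.621 -0.001  0.215] [-0.006 -0.002 -0.002] -0.019
0.0 [ 0.622 -0.002  0.215] [-0.007 -0.002 -0.002] -0.029
```

The bar is passing the roller (5.4 N peak, now falling). I'll finish gently.

>>> nudge_tcp:
  segments:
    - [0.0,-0.12,0,0,-0.04]
    - [0.0,-0.24,0,0,-0.08]
    - [0.0,-0.36,0,0,-0.12]
  only: "pos|ft"

```text
ee_pos: [0.6198, 0.0015, 0.2142]
ft_force: [-4.4, -0.0, 2.3]
```

>>> nudge_tcp:
  segments:
    - [0.0,-0.1,0,0,0]
    - [0.0,-0.2,0,0,0]
    - [0.0,-0.3,0,0,0]
  only: "pos|ft"

```text
ee_pos: [0.6207, 0.002, 0.2132]
ft_force: [-12.9, 0.2, 6.7]
```

Force rises against a hard stop, so the door is shut. I'll back off slowly and look.

>>> nudge_tcp:
  segments:
    - [0.0,0.5,0,0,0]
    - [0.0,2,0,0,0]
    - [0.0,5,0,0,0]
    - [0.0,8.5,0,0,0]
    - [0.0,12,0,-2,0]
  only: "pos|ft"

```text
ee_pos: [0.5003, 0.001, 0.2315]
ft_force: [0.2, -0.8, 1.8]
```

>>> nudge_tcp:
  segments:
    - [0.0,3,-3,-3,0]
    - [0.0,6,-6,-6,0]
    - [0.0,6,-10,-6,0]
    - [0.0,6,-14,-6,0]
    - [0.0,6,-14,-6,0]
  only: "pos|ft"

```text
ee_pos: [0.4418, -0.145, 0.2948]
ft_force: [0.8, 0.2, -0.3]
```

```bash
python3 - <<'E'
from cell import r
import cv2,numpy as np
a=r.capture("side")["image"][200:340,170:340];b=r.capture("top")["image"][130:310,190:400]
a=cv2.resize(a,None,fx=2.3,fy=2.3,interpolation=cv2.INTER_CUBIC);b=cv2.resize(b,None,fx=1.9,fy=1.9,interpolation=cv2.INTER_CUBIC)
h=max(a.shape[0],b.shape[0]);p=lambda i:cv2.copyMakeBorder(i,0,h-i.shape[0],0,0,cv2.BORDER_CONSTANT)
cv2.imwrite("pics/fin.png",np.hstack([p(a),p(b)]))
E
```

View pics/fin.png

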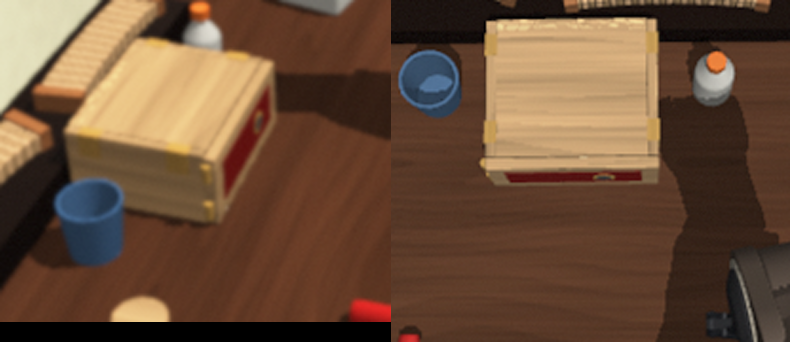

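Both views show the door flush: its top strip runs straight along the cabinet front, from (483,162) to (658,160) in the right panel. The cup, glue and awl haven't moved and the robot is clear, so I'm handing in.

```bash
python3 -c "
from cell import r
print(r.sign_off())"
```

```text
the job is handed in; nothing more can be done
None
```

The tray is fully inside the cabinet (about 15 mm behind the front edge), the door is shut flush and held by the catch, the robot is clear, and the job is handed in at about 13 s on the robot's clock; the sign-off returned no verdict.

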